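Start and seat the handle screw of a plasterer's hawk

TASK

The handle of the plasterer's hawk stands loosely in its boss on the point of its self-tapping screw. Screw it on clockwise, pushing down firmly all the while you turn so that the thread bites instead of reaming the hole, until its metal ferrule sits down flush on the black boss; then let go of it.

Things in the scene. Friction and masses are not known exactly. Their poses are not given: they have to be found in the camera images.
- boss_top (a point): Centre of the top of the hawk's black nylon boss, on the screw's vertical axis. The hawk is a 200 mm square aluminium plate with ribs, lying working face down on a dark 220 mm square anti-slip mat; it does not move. The boss is 41 mm across at its top and stands 24 mm above the table.
- ferrule (a point): Centre of the lower face of the handle's aluminium ferrule (43 mm across, 16 mm high), on the vertical axis of handle and screw. At the start it stands 8 mm above point boss_top, with the yellow-plated screw showing in the gap; when seated it lies at boss_top.
- grip (a point): Point on the axis of the light wooden handle, 85 mm above the ferrule's lower face, a good height to grip. The wood is an upright round bar 34 mm in diameter from 30 mm above the ferrule's lower face up to its domed top at 116 mm. The handle cannot tilt or shift sideways and stays where it is left.
- turn (a joint): Turn of the handle in rad, 0 at the start, growing clockwise as seen from above, stopping at 5.03 (0.8 of a turn) when the ferrule is seated. It does not turn below 0. Turning takes 0.2 to 0.3 N m.
- feed (a joint): How far the handle has gone down, in m: 0 at the start, 0.008 when the ferrule is seated. The screw has a lead of 10 mm a turn (1.59 mm a rad): the thread lets it down at most that far for the angle turned, and it goes down only while it is pushed with more than about 11 N (15 to 20 N is good). Turned without that push it spins in place and reams the hole; pushed without turning it does not move. Turned back, it climbs out again.

How it is judged:
On the way:
1. the thread has bitten: the handle has been screwed down 3 mm (value of joint feed above 0.003 m), for 0.1 s.
At the end, for the whole second after the job is handed in: the handle is screwed down to within 1 mm of flush on the boss, turned by its thread (more than 4.3 rad), released and at rest (value of joint feed above 0.007 m and value of joint turn above 4.3 rad and velocity of joint turn below 0.05 rad/s); the robot touches nothing.
It fails at once if the screw is turned so far ahead of its feed (about 2 mm, or 1.2 rad) that it reams the hole ((value of joint turn above 1.3 rad and value of joint feed below 0.0002 m) or (value of joint turn above 2 rad and value of joint feed below 0.0012 m) or (value of joint turn above 3 rad and value of joint feed below 0.0028 m) or (value of joint turn above 4 rad and value of joint feed below 0.0044 m) or (value of joint turn above 4.8 rad and value of joint feed below 0.0056 m)).
It also fails if it takes over 72 s, if anything falls off the work surface, if the arm or the gripper's body presses on something with over 40 N, if the wrist force passes 120 N, or if a joint passes its speed limit or range.

ROBOT

A 6-joint arm with a two-finger parallel gripper is mounted at the origin on a cart in front of the work surface, level with it; the furniture and walls round the work are solid. World frame = base frame: x ahead of the robot, y to its left, z up, the work surface at z = 0. Lengths are in m, angles in rad, forces in N, time in s.
With the tool pointing down it reaches from about 0.2 to 0.875 m from the base axis. Payload 3.4 kg.
Tool frame: the origin (TCP) lies on the front face of the gripper's body, between the roots of the fingers; the fingertips stand 97 mm ahead of it and the grasp point (between the pads) lies 78 mm ahead of it; x points along the fingers, y is the direction in which the jaws open and shut, and the axes are right-handed (so a half turn about x gives the same grasp; the last joint's range is limited). The gripper opens to 94 mm and grips with 3 to 60 N. Pads are 16 mm wide; open, the fingers measure 119 mm over their backs; the gripper's body (75 mm by 177 mm) begins 78 mm behind the grasp point.
Start: joints at [-1.308, 0.276, 1.505, -0, 1.361, -0.121], TCP at [0.215, -0.533, 0.303] pointing down, gripper open.
Joint ranges: [-2.89, 2.89], [-0.75, 2.08], [0.22, 2.7], [-1.18, 4.32], [0.11, 2.71], [-2.7, 2.7]. Speed limits (rad/s): [2.57, 2.57, 3.14, 3.14, 3.14, 3.14].

INTERFACE

Orientations are given as a unit quaternion [x, y, z, w].
In Python, from rig import move_pose, movel, set_joints, gripper_open, grasp, dwell, solve_ik, get_state, snapshot, MotionError, hand_in, regions_of, landmark_of gives the robot as it stands. Calls block until the motion is done:
- move_pose(position, orientation): joint-space move of the TCP to a pose.
- movel(position, frame=None, rate=0.15, force_limit=None): straight line of the TCP; frame=None keeps the orientation; rate is the mean speed in m/s. With force_limit (N) it stops when the force on the tool has changed by that much, and returns True; else False.
- set_joints(angles): joint-space move.
- gripper_open() and grasp(effort=None): open the fingers fully, or close them until they stop; effort is the grip in N (None keeps the last).
- dwell(seconds).
- solve_ik(position, orientation): joint angles nearest the present ones, or None.
- get_state(): the state.
- snapshot(name): name is "scene" or "top" or "wrist"; returns a dict with "pixels" (480x640x3 uint8, red, green, blue), "fx", "fy", "cx", "cy" (pixels), "k1" (the pictures are not rectified: a ray, as slopes to the right and down, at radius r is drawn at 1 + k1 r^2 times it, then the intrinsics apply), "R" (3x3) and "t" (3): a world point X has camera coordinates R X + t; the wrist camera has in their place "mount" (4x4, takes a point from camera to tool coordinates, whose origin is the TCP and whose axes are the tool frame's). Camera axes: x right, y down, z forward; pixel columns grow to the right and rows downward; lengths in m; the calibration is good to about 2 mm. A picture is of the moment at which its call begins: read the wrist's pose just before it. There is no depth.
A pose or a line that the arm cannot do raises MotionError and nothing moves.
- hand_in(): hands the job in, once; it reports no verdict.
Trained networks look in a picture, given as the dict that the camera call returned (one of the last four; its "shot" number tells which), for a name from the list of things; names that differ only in an ending like _2 or _b are one class to them, and where a whole thing is asked for, a point or a joint stands for the part that bears it (a point fixed in the world has none). Each returns a list of dicts, best first, with "score" (0 to 1); they miss things now and then, are a little off and sometimes report something else, mostly with a low value. They report only what shows in the picture. A call takes as long as a camera call.
- regions_of(picture, label): "mask" (480x640 bool, what is visible of it).
- landmark_of(picture, label): "position" ([x, y, z] in m, in world coordinates, good to about 4 mm: a listed point, or the origin of a listed thing).
The state is a dict: "t": time; "q": joint angles; "joint_velocities": joint speeds; "tau": joint torques, N m; "ee_pos": TCP position; "ee_rot": TCP orientation; "ft_force": force on the tool from outside, world axes, zero at the start; "torque": the same for the moment, N m; "width": finger opening in m.
Only numpy, scipy, OpenCV 4.12 (cv2) and the standard library are available. Lean on these libraries where they do the work, as an engineer would, in place of code of your own. Each camera call takes 0.05 s, during which the arm holds its last target.

## Working session

There is one attempt and no reset: what is moved stays moved. The work goes in short steps, each a Python script; the robot and the scene stay as the last script left them, time stands still between calls to the robot, and variables do not carry over. Pictures are saved under pics/ and viewed, and the job is handed in when it is done.

```bash
ls; mkdir -p pics; python3 - <<'E'
from rig import *
import cv2
s=get_state(); print(s)
for n in ["scene","top","wrist"]:
    p=snapshot(n); cv2.imwrite(f"pics/{n}0.png",p["pixels"][:,:,::-1])
    print(n,p["fx"],p["k1"],p.get("t"))
    for l in ["boss_top","ferrule","grip"]:
        print(l,[(d["score"],d["position"]) for d in landmark_of(p,l)][:2])
print(get_state()["t"])
E
```

```text
pics
{'t': 0.0, 'q': array([-1.30797444e+00,  2.76580760e-01,  1.50611930e+00, -3.34419167e-05,
        1.36074344e+00, -1.21028767e-01]), 'joint_velocities': array([ 0.00086886,  0.00097339,  0.00124666,  0.00081869, -0.00197579,
       -0.00024532]), 'tau': array([ 6.40968228e-04, -4.04583478e+01, -2.37231374e+01,  7.03900773e-02,
        3.42163048e-02, -1.38623773e-04]), 'ee_pos': array([ 0.21519759, -0.53277114,  0.30181825]), 'ee_rot': array([-0.6940648 , -0.13553435,  0.69418057, -0.13423053]), 'ft_force': array([0.41541124, 0.61981539, 0.07341964]), 'torque': array([-0.02233893,  0.02795921,  0.00070472]), 'width': 0.09413703073916342}
scene 526.2497029316355 -0.0014648662318664143 [0.34611447 0.46040405 0.61363614]
boss_top [(0.98, [0.5832, -0.101, 0.0274]), (0.34, [0.5894, -0.0952, 0.115])]
ferrule [(0.69, [0.5831, -0.0965, 0.0328])]
grip [(0.65, [0.5866, -0.0938, 0.1159]), (0.51, [0.5833, -0.0983, 0.0312])]
top 535.1751268325324 -0.15607852347042292 [0.01001893 0.59970104 0.91049607]
boss_top [(0.86, [0.5883, -0.0975, 0.0228])]
ferrule [(0.61, [0.586, -0.0994, 0.0338])]
grip [(0.92, [0.5848, -0.0994, 0.1147])]
wrist 393.9581798754762 0.007361429484758593 None
boss_top []
ferrule []
grip []
0.6
```

View pics/scene0.png

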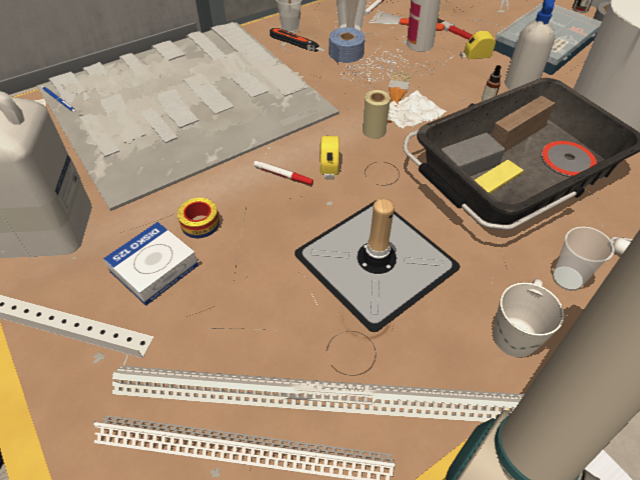

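View pics/top0.png

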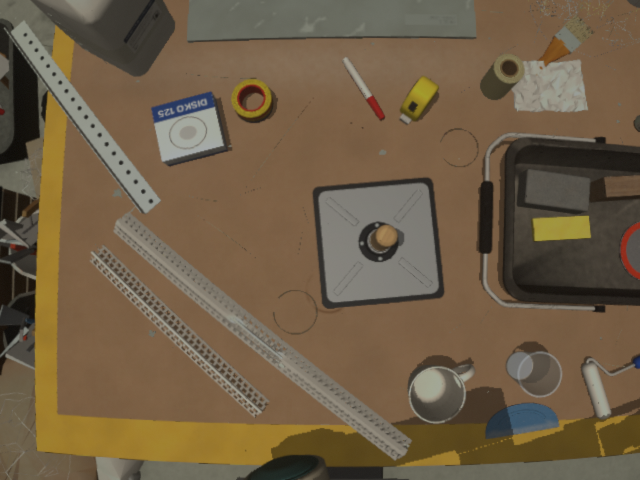

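The scene camera shows the handle upright at about px (382,225) and the hawk at (378,265). The top camera shows its dome at (385,237). Next I refine the axis with silhouettes from both cameras.

```bash
cat > h.py <<'E'
from rig import *
import numpy as np, cv2
from scipy.optimize import least_squares
def proj(p,X):
    X=np.atleast_2d(X)@np.array(p["R"]).T+np.array(p["t"])
    s=X[:,:2]/X[:,2:]; r2=(s**2).sum(1,keepdims=True); s=s*(1+p["k1"]*r2)
    return np.c_[p["fx"]*s[:,0]+p["cx"],p["fy"]*s[:,1]+p["cy"]]
def wood(x,y,z0=0.032):
    a=np.linspace(0,2*np.pi,40)
    pts=[]
    for h,r in [(.03,.017),(.099,.017),(.107,.0145),(.113,.009),(.116,.001)]:
        pts.append(np.c_[x+r*np.cos(a),y+r*np.sin(a),np.full(40,z0+h)])
    return np.vstack(pts)
E
python3 - <<'E'
from h import *
P={}
for n in ["scene","top"]:
    p=snapshot(n); P[n]=p
    im=cv2.cvtColor(p["pixels"],cv2.COLOR_RGB2HSV)
    c=proj(p,[[.585,-.0985,.09]])[0]
    for d in regions_of(p,"grip")[:2]:
        m=d["mask"]; v,u=np.nonzero(m); print(n,d["score"],m.sum(),u.min(),u.max(),v.min(),v.max(),u.mean(),v.mean())
    h=cv2.convexHull(proj(p,wood(.585,-.0985)).astype(np.float32))
    b=cv2.boundingRect(h); print("pred",b)
    o=p["pixels"][:,:,::-1].copy()
    cv2.polylines(o,[np.int32(np.round(h))],True,(255,0,0),1)
    u,v=int(c[0]),int(c[1])
    o=cv2.resize(o[v-50:v+50,u-65:u+65],None,fx=6,fy=6,interpolation=cv2.INTER_NEAREST)
    cv2.imwrite(f"pics/crop_{n}.png",o[:600,:])
    np.savez(f"{n}.npz",**{k:p[k] for k in["pixels","fx","fy","cx","cy","k1","R","t"]})
E
```

```text
scene 0.8 1164 367 394 199 257 380.89261168384877 228.4819587628866
pred (370, 201, 25, 46)
top 0.94 613 368 397 224 252 382.26753670473084 237.8221859706362
pred (371, 225, 26, 25)
```

View pics/crop_scene.png

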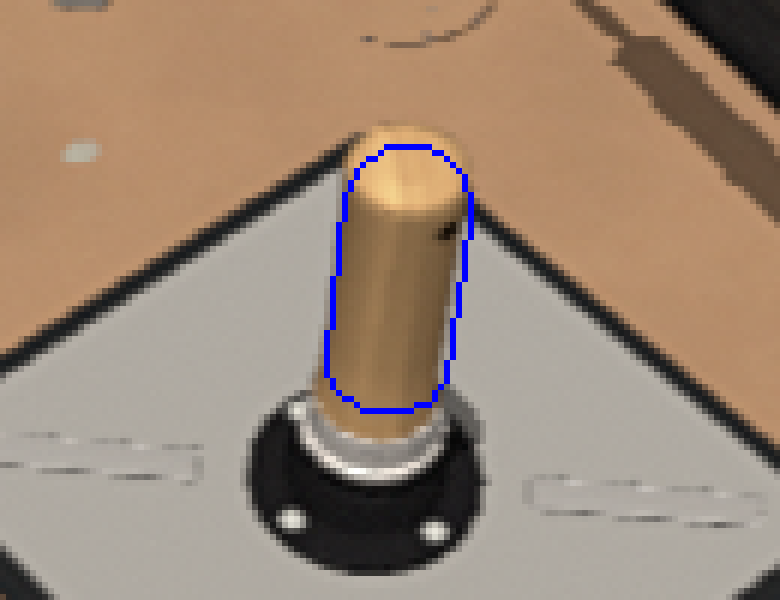

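View pics/crop_top.png

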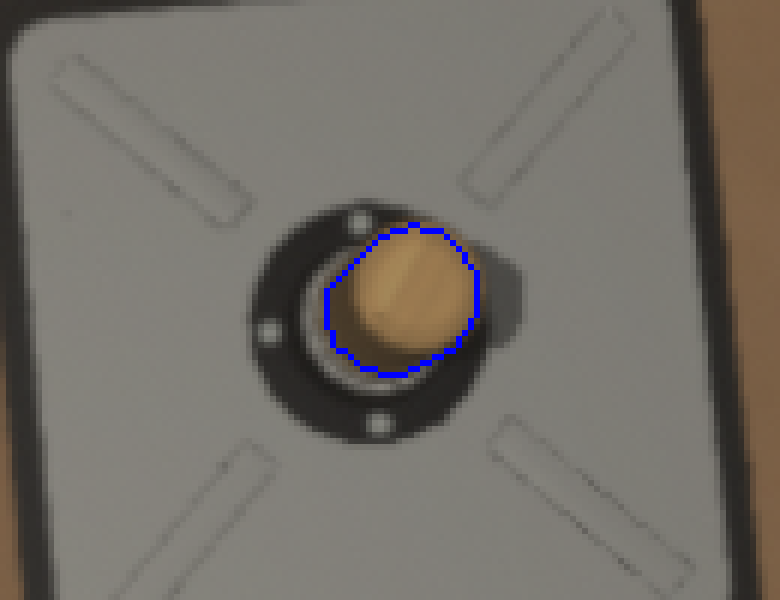

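The wood's silhouette agrees with the estimate to about 1 px, or 1.6 mm. I'll hover and refine with the wrist camera.

```bash
cat >> h.py <<'E'
from scipy.spatial.transform import Rotation as Rn
def quat(th):  # tool x down; y at angle th
    x=np.array([0,0,-1.]); y=np.array([np.cos(th),np.sin(th),0]); z=np.cross(x,y)
    return Rn.from_matrix(np.c_[x,y,z]).as_quat()
E
python3 - <<'E'
from h import *
s=get_state(); R=Rn.from_quat(s["ee_rot"]).as_matrix(); print(R.round(3))
th=np.arctan2(R[1,1],R[0,1]);print("th",th)
for z in (.32,.195,.187):
  for t in np.linspace(-3,3,7):
    q=solve_ik([.5855,-.0985,z],quat(t)); print(z,t,None if q is None else np.round(q,3))
p=snapshot("wrist"); print(p["mount"])
move_pose([.5855,-.0985,.30],quat(th))
s=get_state(); p=snapshot("wrist"); print(s["ee_pos"],s["q"],s["t"])
cv2.imwrite("pics/w1.png",p["pixels"][:,:,::-1])
for l in ["boss_top","ferrule","grip"]:
    print(l,[(d["score"],d["position"]) for d in landmark_of(p,l)][:2])
E
```

```text
[[ 0.     0.374 -0.927]
 [-0.    -0.927 -0.374]
 [-1.     0.     0.   ]]
th -1.1870231469228774
0.32 -3.0 None
0.32 -2.0 [-0.284  0.295  1.434 -0.     1.412  1.716]
0.32 -1.0 [-0.284  0.295  1.434 -0.     1.412  0.716]
0.32 0.0 [-0.284  0.295  1.434 -0.     1.412 -0.284]
0.32 1.0 [-0.284  0.295  1.434 -0.     1.412 -1.284]
0.32 2.0 [-0.284  0.295  1.434 -0.     1.412 -2.284]
0.32 3.0 None
0.195 -3.0 None
0.195 -2.0 [-0.284  0.381  1.628 -0.     1.133  1.716]
0.195 -1.0 [-0.284  0.381  1.628 -0.     1.133  0.716]
0.195 0.0 [-0.284  0.381  1.628 -0.     1.133 -0.284]
0.195 1.0 [-0.284  0.381  1.628 -0.     1.133 -1.284]
0.195 2.0 [-0.284  0.381  1.628 -0.     1.133 -2.284]
0.195 3.0 None
0.187 -3.0 None
0.187 -2.0 [-0.284  0.388  1.639 -0.     1.115  1.716]
0.187 -1.0 [-0.284  0.388  1.639 -0.     1.115  0.716]
0.187 0.0 [-0.284  0.388  1.639 -0.     1.115 -0.284]
0.187 1.0 [-0.284  0.388  1.639 -0.     1.115 -1.284]
0.187 2.0 [-0.284  0.388  1.639 -0.     1.115 -2.284]
0.187 3.0 None
[[ 1.56921327e-03 -2.49860268e-01  9.68280633e-01 -8.26569043e-02]
 [ 9.99998767e-01  3.35056170e-04 -1.53415659e-03 -7.78812226e-04]
 [ 5.88963771e-05  9.68281846e-01  2.49860486e-01 -7.17668155e-02]
 [ 0.00000000e+00  0.00000000e+00  0.00000000e+00  1.00000000e+00]]
[ 0.58532889 -0.09948061  0.29999838] [-2.85249979e-01  3.05555549e-01  1.46859504e+00 -5.25047560e-04
  1.36738457e+00  9.03122111e-01] 2.9
boss_top [(0.98, [0.5857, -0.1011, 0.0228])]
ferrule [(0.7, [0.5882, -0.1017, 0.0321])]
grip [(0.8, [0.5843, -0.0991, 0.1131])]
```

View pics/w1.png

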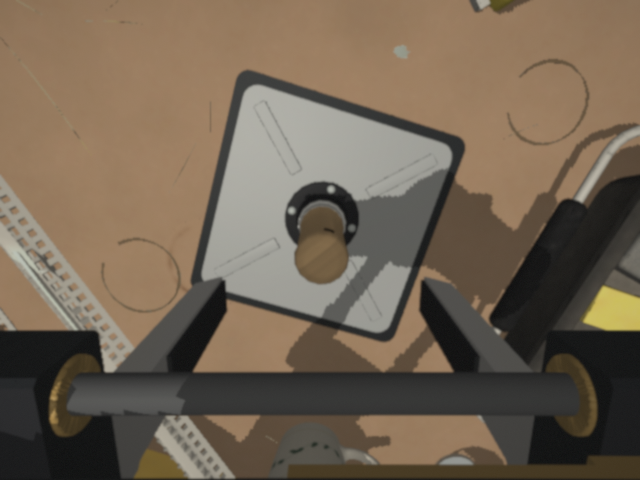

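The wrist picture shows the dome at about (321,258) and the boss at (322,213), centred between the open fingers. I'll fit the handle axis from the masks of all three cameras.

```bash
python3 - <<'E'
from h import *
from scipy.optimize import minimize
dwell(0.2)
P=[]
s=get_state(); print(s["ee_pos"],s["ft_force"])
w=snapshot("wrist")
T=np.eye(4);T[:3,:3]=Rn.from_quat(s["ee_rot"]).as_matrix();T[:3,3]=s["ee_pos"]
C=np.linalg.inv(T@np.array(w["mount"])); w["R"]=C[:3,:3]; w["t"]=C[:3,3]
M={}
for n in ["wrist","scene","top"]:
    p=w if n=="wrist" else snapshot(n)
    m=regions_of(p,"grip")[0]["mask"]
    # wood by hue inside a dilated mask, excluding ferrule grey
    hsv=cv2.cvtColor(p["pixels"],cv2.COLOR_RGB2HSV)
    wm=(m&(hsv[...,1]>75)&(hsv[...,0]<25)).astype(np.uint8)
    wm=cv2.morphologyEx(wm,cv2.MORPH_OPEN,np.ones((3,3)))
    M[n]=(p,wm)
def iou(x,n):
    p,wm=M[n]; S=4
    h=cv2.convexHull(proj(p,wood(x[0],x[1])).astype(np.float32))
    h2=np.int32(np.round((h+0.5)*S)) ; a=np.zeros((480*S,640*S),np.uint8); cv2.fillPoly(a,[h2],1)
    b=cv2.resize(wm,None,fx=S,fy=S,interpolation=cv2.INTER_NEAREST)
    return (a&b).sum()/(a|b).sum()
for names in (["wrist"],["scene"],["top"],["wrist","scene","top"]):
    r=minimize(lambda x:-sum(iou(x,n) for n in names),[.5855,-.099],method="Nelder-Mead",options=dict(initial_simplex=[[.5825,-.099],[.5885,-.1],[.586,-.095]],maxfev=40))
    print(names,r.x,r.fun)
E
```

```text
[ 0.58543678 -0.09879839  0.29998147] [-0.01448712 -0.41205756  0.09254147]Traceback (most recent call last):
  File "<stdin>", line 12, in <module>
IndexError: list index out of range
```

```bash
python3 - <<'E'
from h import *
from scipy.optimize import minimize
s=get_state(); print(s["ee_pos"])
w=snapshot("wrist")
T=np.eye(4);T[:3,:3]=Rn.from_quat(s["ee_rot"]).as_matrix();T[:3,3]=s["ee_pos"]
C=np.linalg.inv(T@np.array(w["mount"])); w["R"]=C[:3,:3]; w["t"]=C[:3,3]
M={}
for n in ["wrist","scene","top"]:
    p=w if n=="wrist" else snapshot(n)
    g=cv2.convexHull(proj(p,wood(.5855,-.099)).astype(np.float32))
    win=np.zeros((480,640),np.uint8);cv2.fillPoly(win,[np.int32(g)],1);win=cv2.dilate(win,np.ones((15,15)))
    hsv=cv2.cvtColor(p["pixels"],cv2.COLOR_RGB2HSV)
    wm=((win>0)&(hsv[...,1]>75)&(hsv[...,0]<25)&(hsv[...,2]>50)).astype(np.uint8)
    wm=cv2.morphologyEx(wm,cv2.MORPH_OPEN,np.ones((3,3)))
    M[n]=(p,wm)
    o=p["pixels"][:,:,::-1].copy(); cs,_=cv2.findContours(wm,0,1); cv2.drawContours(o,cs,-1,(0,255,0),1); cv2.polylines(o,[np.int32(np.round(g))],True,(255,0,0),1)
    u,v=g.mean(0)[0].astype(int); M[n]+=(cv2.resize(o[v-45:v+45,u-33:u+33],None,fx=4,fy=4,interpolation=0),)
cv2.imwrite("pics/fit.png",np.hstack([M[n][2] for n in M]))
def iou(x,n):
    p,wm,_=M[n]; S=4
    h=cv2.convexHull(proj(p,wood(x[0],x[1])).astype(np.float32))
    h2=np.int32(np.round((h+0.5)*S)) ; a=np.zeros((480*S,640*S),np.uint8); cv2.fillPoly(a,[h2],1)
    b=cv2.resize(wm,None,fx=S,fy=S,interpolation=cv2.INTER_NEAREST)
    return (a&b).sum()/(a|b).sum()
for names in (["wrist"],["scene"],["top"],["wrist","scene","top"]):
    r=minimize(lambda x:-sum(iou(x,n) for n in names),[.5855,-.099],method="Nelder-Mead",options=dict(initial_simplex=[[.5825,-.099],[.5885,-.1],[.586,-.095]],maxfev=40))
    print(names,r.x,r.fun)
E
```

```text
[ 0.58550726 -0.09846863  0.30001646]
['wrist'] [ 0.58155516 -0.09868109] -0.8810540736562172
['scene'] [ 0.5905058  -0.10189807] -0.6323817932116932
['top'] [ 0.5825 -0.099 ] -0.0
['wrist', 'scene', 'top'] [ 0.58463826 -0.09726507] -1.4808268621015488
```

View pics/fit.png

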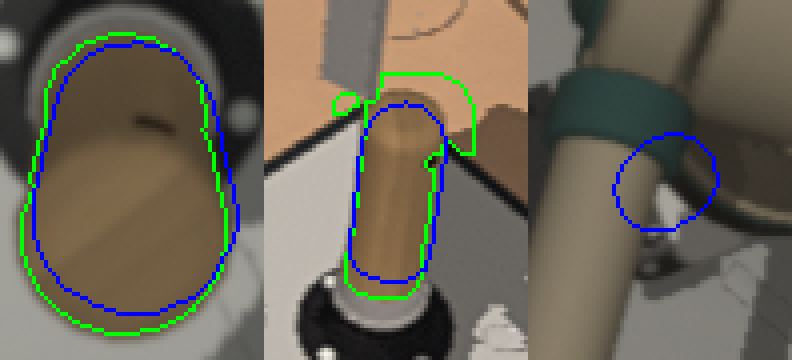

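Wrist silhouette sides suggest the axis is about 1.4 mm to tool −y, near (0.585, −0.098). I'll refine it by touch with light grips in two perpendicular directions, and look at the lateral force in each.

```bash
python3 - <<'E'
from h import *
c=np.array([.585,-.098])
th=-.284-(-1.03)  # q6=-1.03
move_pose([*c,.30],quat(th)); 
movel([*c,.195],rate=.1,force_limit=8)
dwell(.5)
s0=get_state(); print(s0["ee_pos"],s0["ft_force"],s0["torque"],s0["q"])
grasp(effort=5); dwell(.5)
s=get_state(); print(s["ee_pos"],s["ft_force"],s["torque"],s["width"],s["t"])
y=np.array([np.cos(th),np.sin(th)])
print("dF along y",(s["ft_force"]-s0["ft_force"])[:2]@y,"perp",(s["ft_force"]-s0["ft_force"])[:2]@[-y[1],y[0]],"dpos",(s["ee_pos"]-s0["ee_pos"])[:2]@y)
E
```

```text
[ 0.58501676 -0.09798991  0.19507153] [ 0.77570481 -0.45557524 -0.27459627] [-0.04834604 -0.12975267  0.01314339] [-2.83233285e-01  3.79737219e-01  1.62944101e+00  1.51229866e-05
  1.13229514e+00 -1.02921819e+00]
[ 0.58494388 -0.09805135  0.19499198] [-0.75339338 -0.66571314  0.79739699] [-0.06037762 -0.03695411  0.02685308] 0.0341350432431211 8.5917
dF along y -1.265606303557376 perp 0.8834816895405143 dpos -9.522605072153462e-05
```

```bash
python3 - <<'E'
from h import *
th=-.284+1.03; y=np.array([np.cos(th),np.sin(th)])
def lat(): 
    a=[]
    for _ in range(5): dwell(.05); a.append(get_state()["ft_force"])
    f=np.mean(a,0); return np.round([f[:2]@y,f[:2]@[-y[1],y[0]],f[2]],2)
print(lat()); grasp(effort=30); dwell(.2); print(30,lat(),get_state()["ee_pos"],get_state()["width"])
gripper_open(); dwell(.3); print("open",lat())
c=np.array([.585,-.098])
movel([*c,.30],rate=.2)
th2=-.284+2.6
y=np.array([np.cos(th2),np.sin(th2)])
move_pose([*c,.30],quat(th2)); movel([*c,.195],rate=.12,force_limit=8); dwell(.2); print(get_state()["q"],lat())
grasp(effort=5); dwell(.2); print(5,lat(),get_state()["ee_pos"],get_state()["width"])
grasp(effort=30); dwell(.2); print(30,lat(),get_state()["ee_pos"],get_state()["width"],get_state()["torque"],get_state()["t"])
E
```

```text
[-1.07 -0.07  0.32]
30 [-1.41 -0.28  1.1 ] [ 0.58494783 -0.09804654  0.19498516] 0.033741980977315504
open [ 0.03 -0.07 -0.25]
[-2.83230317e-01  3.78971649e-01  1.62859541e+00 -1.14027401e-05
  1.13243398e+00 -2.59925901e+00] [-0.09 -0.39 -0.1 ]
5 [-2.27  0.15 -1.1 ] [ 0.58524521 -0.09826166  0.1950696 ] 0.03355254512259358
30 [-4.05  0.19 -1.77] [ 0.5852323  -0.09822739  0.19507186] 0.033652390143057924 [-0.51043601 -0.61325436  0.06541635] 16.7083
```

The axis is good to about 0.5 mm. Next: a firm grip, press, and the first small turn under force feedback.

```bash
cat >> h.py <<'E'
C=np.array([.5853,-.0983])
def qz(z,q6,_c={}):
    if not _c:
        th=-.284-get_state()["q"][5]
        _c["z"]=[.20,.19,.18,.17]
        _c["q"]=np.array([solve_ik([*C,zz],quat(th)) for zz in _c["z"]],float)
    q=np.array([np.interp(z,_c["z"][::-1],_c["q"][::-1,i]) for i in range(6)]); q[5]=q6
    return q
E
python3 - <<'E'
from h import *
grasp(effort=55); dwell(.1)
q6=get_state()["q"][5]
z=.195
t0=get_state()["t"]
for i in range(12):
    z-=.0003; set_joints(qz(z,q6)); s=get_state()
    print(round(z,4),s["ee_pos"].round(4),s["ft_force"].round(1),s["torque"].round(2),round(s["t"],2))
    if s["ft_force"][2]>14: break
print("z",z)
E
```

```text
0.1947 [ 0.5853 -0.0983  0.195 ] [ 0.9 -3.2  1.6] [-0.55 -0.51  0.03] 17.27
0.1944 [ 0.5853 -0.0983  0.195 ] [ 0.7 -1.3  5.3] [-0.45 -0.23  0.03] 17.52
0.1941 [ 0.5853 -0.0983  0.195 ] [ 0.6 -2.5  6.7] [-0.41 -0.06 -0.01] 17.77
0.1938 [ 0.5853 -0.0982  0.195 ] [-0.2 -2.5  7.4] [-0.36 -0.08  0.08] 18.02
0.1935 [ 0.5853 -0.0982  0.195 ] [-1.4 -2.9  9.6] [-0.41  0.12  0.04] 18.27
0.1932 [ 0.5853 -0.0982  0.195 ] [-1.  -1.8 10.8] [-0.31  0.18  0.07] 18.52
0.1929 [ 0.5853 -0.0982  0.1949] [ 0.2 -2.2 12.5] [-0.31  0.25  0.  ] 18.77
0.1926 [ 0.5853 -0.0982  0.1949] [-2.3 -2.6 13.6] [-0.25  0.33 -0.01] 19.02
0.1923 [ 0.5853 -0.0982  0.1949] [-1.7 -2.  14.6] [-0.26  0.4  -0.  ] 19.27
z 0.19230000000000005
```

```bash
cat > turn.py <<'E'
from h import *
import sys,json
def run(z,q6end,z0,q0,dq=.15,Ft=19):
    q6=get_state()["q"][5] if q0 is None else q0
    f=get_state()["ft_force"][2]; n=0
    while q6<q6end-1e-6:
        f=get_state()["ft_force"][2]
        k=0
        while f<15.5 and k<8:
            z-=min(.0015,(Ft-f)/5000*.8); set_joints(qz(z,q6)); f=get_state()["ft_force"][2]; k+=1
        if f<13: print("no push",f); break
        d=min(dq,q6end-q6); q6+=d
        z-=d*1.59e-3+np.clip((Ft-f)/5000*.5,-.0008,.0008)
        set_joints(qz(z,q6)); s=get_state(); n+=1
        turned=s["q"][5]-Q0; feed=z0-s["ee_pos"][2]
        if n%2==0: print(f"q6 {s['q'][5]:.2f} turned {turned:.2f} feed {feed*1e3:.2f} mm ideal {turned*1.59:.2f} F {s['ft_force'].round(1)} Mz {s['torque'][2]:.2f} t {s['t']:.1f}")
        if turned*1.59-feed*1e3>1.0 : print("LAG"); break
        if s["ft_force"][2]>45: print("HIGH"); break
    return z,q6
Q0=-2.6
E
python3 - <<'E'
from turn import *
print(run(.1918,-1.7,.1949,-2.6))
E
```

```text
q6 -2.30 turned 0.30 feed 0.62 mm ideal 0.48 F [-2.7 -2.  20.3] Mz -0.19 t 20.1
q6 -2.00 turned 0.60 feed 1.07 mm ideal 0.96 F [-2.2 -1.9 19.1] Mz -0.13 t 20.6
q6 -1.70 turned 0.90 feed 1.54 mm ideal 1.43 F [-3.  -1.3 19.2] Mz -0.21 t 21.1
(np.float64(0.18999571817774016), -1.7000000000000006)
```

The thread is biting: feed tracks the turn at about 19 N. Continuing.

```bash
python3 - <<'E'
from turn import *
print(run(.18999,2.5,.1950,-1.7))
s=get_state();print(s["ft_force"],s["torque"],s["t"])
p=snapshot("scene"); o=p["pixels"][:,:,::-1]; cv2.imwrite("pics/s2.png",cv2.resize(o[160:310,280:480],None,fx=4,fy=4))
E
```

```text
q6 -1.40 turned 1.20 feed 2.09 mm ideal 1.91 F [-3.  -2.2 19.5] Mz -0.18 t 21.7
q6 -1.10 turned 1.50 feed 2.59 mm ideal 2.39 F [-3.1 -2.2 18.9] Mz -0.19 t 22.2
q6 -0.80 turned 1.80 feed 3.08 mm ideal 2.86 F [-2.7 -2.3 19.3] Mz -0.18 t 22.7
q6 -0.50 turned 2.10 feed 3.54 mm ideal 3.34 F [-2.9 -2.1 18.9] Mz -0.19 t 23.3
q6 -0.20 turned 2.40 feed 4.05 mm ideal 3.82 F [-3.4 -2.9 19.6] Mz -0.15 t 23.8
q6 0.10 turned 2.70 feed 4.49 mm ideal 4.29 F [-3.1 -3.2 19. ] Mz -0.22 t 24.3
q6 0.40 turned 3.00 feed 4.94 mm ideal 4.77 F [-2.7 -2.4 18.7] Mz -0.25 t 24.9
q6 0.70 turned 3.30 feed 5.47 mm ideal 5.25 F [-3.4 -3.6 19.2] Mz -0.22 t 25.4
q6 1.00 turned 3.60 feed 5.92 mm ideal 5.73 F [-3.1 -1.8 18.9] Mz -0.27 t 25.9
q6 1.30 turned 3.90 feed 6.39 mm ideal 6.20 F [-3.8 -3.1 18.4] Mz -0.24 t 26.5
q6 1.60 turned 4.20 feed 6.88 mm ideal 6.68 F [-3.1 -2.1 18.9] Mz -0.22 t 27.0
q6 1.90 turned 4.50 feed 7.37 mm ideal 7.16 F [-3.2 -2.4 20. ] Mz -0.21 t 27.5
q6 2.20 turned 4.80 feed 7.84 mm ideal 7.63 F [-1.9 -2.1 18.8] Mz -0.22 t 28.1
q6 2.50 turned 5.10 feed 8.19 mm ideal 8.11 F [-2.8 -1.2 21.1] Mz 0.37 t 28.6
(np.float64(0.1834882063078721), 2.499999999999999)
[-2.76623959 -1.18744176 21.09676299] [-0.06583548  0.77979258  0.36644279] 28.5917
```

View pics/s2.png

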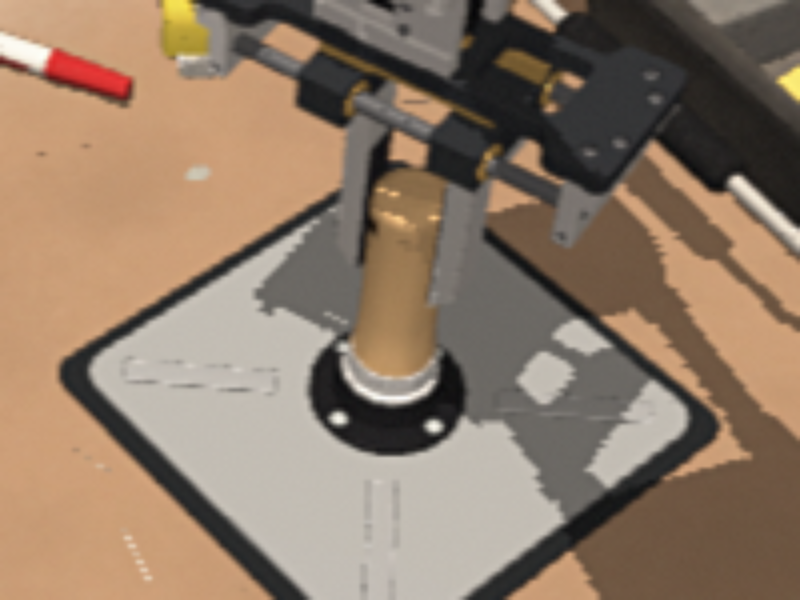

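Feed reached 8.2 mm and the wrist moment jumped, both consistent with reaching the stop. The picture shows the ferrule down on the boss at about (392,375) in the crop. I'll take off the push, release, retreat and check.

```bash
python3 - <<'E'
from h import *
z=.1835
for _ in range(8):
    f=get_state()["ft_force"][2]
    if f<2: break
    z+=min(.001,f/5000*.8); set_joints(qz(z,2.5))
s=get_state();print(s["ee_pos"],s["ft_force"],s["torque"])
gripper_open(); dwell(.3)
s=get_state();print(s["width"],s["ee_pos"])
movel([*s["ee_pos"][:2],.30],rate=.12)
p=snapshot("wrist"); cv2.imwrite("pics/w3.png",p["pixels"][:,:,::-1])
move_pose([.35,-.40,.35],quat(-1.187)); dwell(.3)
for n in["scene","top"]:
    p=snapshot(n); 
    g=proj(p,[[.5853,-.0983,.07]])[0].astype(int); o=p["pixels"][:,:,::-1]
    cv2.imwrite(f"pics/{n}3.png",cv2.resize(o[g[1]-50:g[1]+50,g[0]-65:g[0]+65],None,fx=6,fy=6))
    for l in["ferrule","grip"]: print(n,l,[(d["score"],d["position"]) for d in landmark_of(p,l)][:2])
print(get_state()["t"],get_state()["ft_force"])
E
```

```text
[ 0.58510805 -0.09787387  0.18696911] [ 1.60236776 -0.81831238 -0.73414884] [-0.12766592 -0.4589061   0.3626663 ]
0.09384081623131388 [ 0.58530393 -0.0983234   0.18744389]
scene ferrule [(0.73, [0.5854, -0.0978, 0.0263]), (0.41, [0.5896, -0.0945, 0.1101])]
scene grip [(0.57, [0.587, -0.0951, 0.1075])]
top ferrule [(0.93, [0.5852, -0.0978, 0.0266])]
top grip [(0.86, [0.5844, -0.0971, 0.1048])]
34.6917 [-0.7436635  -0.11208679 -0.04886337]
```

View pics/scene3.png

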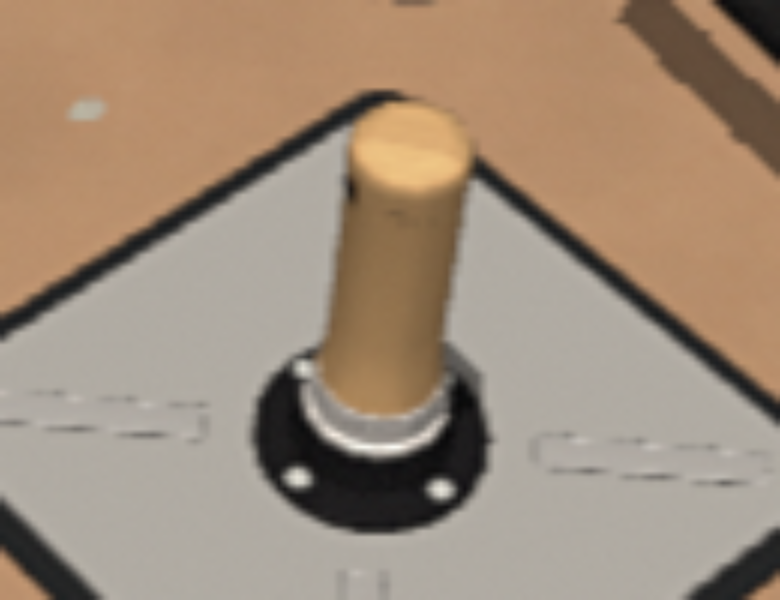

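View pics/w3.png

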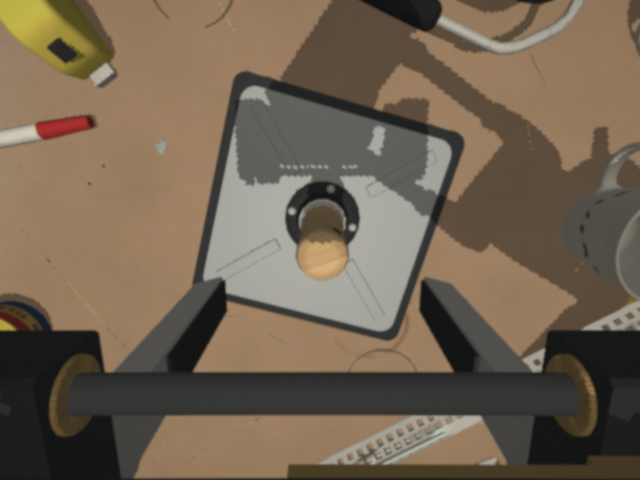

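View pics/top3.png

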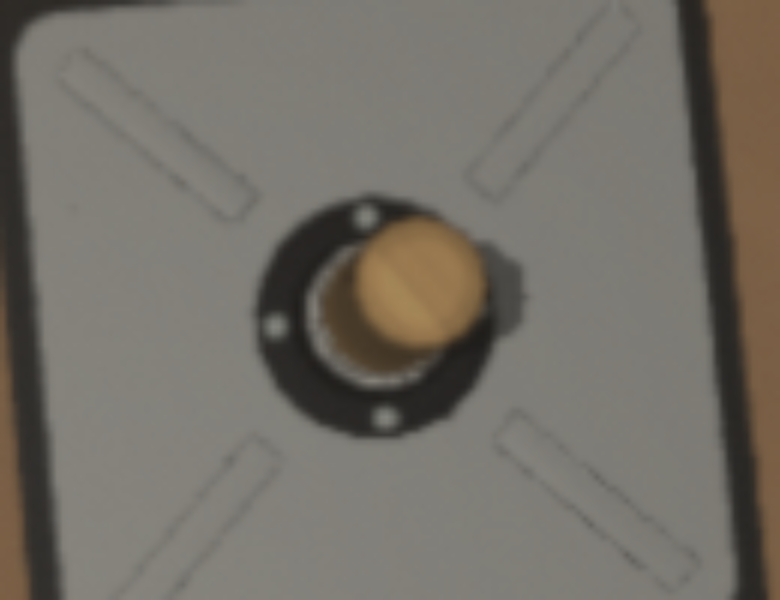

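```bash
python3 -c "
from rig import *
hand_in()"
```

```text
the job is handed in; nothing more can be done
```

The handle is screwed down onto the boss and released, and the job is handed in. No verdict was reported.

I gripped the handle with 55 N and turned it clockwise in one stroke, commanding 5.1 rad. I pushed down with about 19 N throughout. I then took off the push, opened the fingers and moved the arm clear at about 34.7 s of robot time.

**Checks that agree with the handle being seated:**
- **Feed:** the gripper went down 8.2 mm, staying level with the thread's lead all the way.
- **Stop:** the wrist moment jumped at the end of the turn, as expected on reaching the stop.
- **Height:** after release, the two cameras put the ferrule at z ≈ 0.0265 (about 0.033 before) and the grip point at 0.105 to 0.108 (about 0.115 before). That is a drop of 6 to 10 mm.
- **Picture:** the ferrule looks flush on the boss, with no yellow screw showing.
- **Turn:** the wood grain on the dome has turned by an amount that fits about 5 rad.

**Checks that failed or disagreed:**
- The vertical wrist moment read about −0.2 N m while turning, the opposite sign to what I expected. I did not explain it, but it went to +0.37 N m at the stop.
- The three-camera silhouette fit failed because the arm hid the handle from the top camera. I centred the gripper by wrist silhouette and light test grips instead.
- The ferrule height from the cameras reads about 2.5 mm above flush, which is within their 4 mm accuracy, so it does not confirm the last millimetre on its own.

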